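Clamp an inlaid plaque in the engraver's cam jig

TASK

Get the shell-inlaid plaque ready for engraving: with a fingertip, slide it along the fence until its end is home against the end stop, and push both red cam levers round by their handles until they lock it tight against the fence. Only touch and push: do not lift the plaque, and leave the other things on the bench where they are.

Things in the scene. Friction and masses are not known exactly. Their poses are not given: they have to be found in the camera images.
- jig: Holding jig fixed to the bench: plywood base 260 (x) x 340 (y) x 18 mm, origin at the centre of its underside, x away from the robot, y left at yaw 0, z up. Dark fence 22 x 300 mm, 20 mm high over the base, along y on the far side, inner face at x = +90 mm. Dark end stop 100 x 22 mm, 20 mm high, centred at x = +40 mm, inner face at y = +110 mm. Two red cam levers on the near side face the fence.
- jig_corner (a point): Inside corner of fence and end stop on the base's top: x = +90, y = +110, z = 18 mm in jig; axes as the jig's.
- plaque: Loose dark wooden plaque with pale shell flowers, 100 (x) x 210 (y) x 18 mm, about 0.36 kg, origin at the centre of its underside, z up. It lies flat on the jig's base between fence and cams, loose, 0.5 to 2 mm off the fence, and 20 to 50 mm short of the end stop (its free end face looks to jig -y). About 2 to 3 N slides it.
- plaque_corner (a point): The plaque's lower corner that belongs in jig_corner: x = +50, y = +105, z = 0 mm in plaque.
- cam_left: Red eccentric cam lever; origin on its upright pivot, at jig x -38.5, y +80 mm, on the base's top (18 mm over the table); own x along the handle, z up. Handle bar 14 mm wide, from the disc to a round end 18 mm wide, tip 88 mm from the pivot, 4 to 18 mm above the base. Disc radius 26 mm, 2 to 19 mm above the base, centre at (2.7, 5.3) mm in the cam's frame. Pivot nut's top 26 mm above the base.
- cam_left_handle (a point): Middle of the handle's end: x = 72, z = 11 mm in cam_left. Handle angle from jig +x, counter-clockwise from above: starts open at 160 to 180 deg (pointing to the robot) and closes COUNTER-CLOCKWISE, towards jig -y; last stop 263. About 2 N turns it free; on a seated plaque the disc touches near 231 deg, is tight from 236 deg, needing 8 to 15 N at 65 mm from the pivot; friction then locks it.
- cam_right: Red eccentric cam lever; origin on its upright pivot, at jig x -38.5, y -70 mm, on the base's top (18 mm over the table); own x along the handle, z up. Handle bar 14 mm wide, from the disc to a round end 18 mm wide, tip 88 mm from the pivot, 4 to 18 mm above the base. Disc radius 26 mm, 2 to 19 mm above the base, centre at (2.7, 5.3) mm in the cam's frame. Pivot nut's top 26 mm above the base.
- cam_right_handle (a point): Middle of the handle's end: x = 72, z = 11 mm in cam_right. Handle angle from jig +x, counter-clockwise from above: starts open at 160 to 180 deg (pointing to the robot) and closes COUNTER-CLOCKWISE, towards jig -y; last stop 263. About 2 N turns it free; on a seated plaque the disc touches near 231 deg, is tight from 236 deg, needing 8 to 15 N at 65 mm from the pivot; friction then locks it.
- graver: Bystander: engraver's graver lying along jig x on the strip of the base left of the end stop (about y = +152 mm in the jig), 100 mm long, pear-shaped wooden handle 22 mm thick towards the robot; origin at the root of its steel blade, on the base's top.
- tape: Bystander: roll of amber tape lying flat, 100 mm across, 45 mm high, origin at the centre of its underside.
- glue_jar: Bystander: small glue jar with yellow cap, 52 mm across, 65 mm high, origin at the centre of its underside.
- water: Bystander: water bottle, 64 mm across, 200 mm high, origin at the centre of its underside, standing to the left of the jig on the table.
- fret_saw: Bystander: fret saw lying flat, wooden handle 110 mm long and a steel bow 130 x 100 mm, 275 mm over all, 26 mm high, to the right of the jig; own x runs from handle (-x) to bow, origin under the middle of the bow's open side.
- brush: Bystander: brush 170 mm long lying to the right near the robot, origin under its middle.
- tack_hammer: Bystander: small hammer with wooden handle, 215 mm long, head 75 mm, lying to the left; own x runs from handle to head, origin under the handle.
Not all that is in view belongs to the job. Several things have the shape of the plaque; the one meant has the colours described above.

How it is judged (in metres and radians):
At the end, for the whole second after the job is handed in: The plaque lies flat and still on the jig, square to the fence, its corner within 3 mm of the inside corner of fence and end stop (both ways), and each of the two cams bears on it with more than 5 N (x of plaque_corner in the frame of jig_corner above -0.003 m and y of plaque_corner in the frame of jig_corner above -0.003 m and z of plaque_corner in the frame of jig_corner below 0.003 m and angle between the x axis of plaque and the x axis of jig, either way round below 0.015 rad and angle between plaque's own z axis and vertical below 0.03 rad and linear speed of plaque below 0.005 m/s and contact force between each of cam_left, cam_right and plaque above 5 N); the robot touches nothing.
It fails at once if the plaque was lifted or tipped off the jig's base (z of plaque_corner in the frame of jig_corner above 0.012 m or angle between plaque's own z axis and vertical above 0.1 rad).
It fails at once if something else on the bench (graver, tape, glue jar, water bottle, fret saw, brush or hammer) was moved more than 20 mm (distance of any of graver, tape, glue_jar, water, fret_saw, brush, tack_hammer from where it was at the start of the episode above 0.02 m).
It also fails if it takes over 67 s, if anything falls off the work surface, if the arm or the gripper's body presses on something with over 40 N, if the wrist force passes 120 N, or if a joint passes its speed limit or range.

ROBOT

A 7-joint arm with a two-finger parallel gripper is mounted at the origin on the work surface. World frame = base frame: x ahead of the robot, y to its left, z up, the work surface at z = 0. Lengths are in m, angles in degrees, forces in N, time in s.
With the tool pointing down it reaches from about 0.4 to 0.9 m from the base axis. Payload 5.6 kg.
Tool frame: the origin (TCP) lies on the centre line of the jaws, within the pads' length; the fingertips stand 14 mm ahead of it and the grasp point (between the pads) lies 5 mm behind it; z points along the fingers, y is the line along which they close (so a half turn about z gives the same grasp; the last joint's range is limited). The gripper opens to 92 mm and grips with 3 to 60 N. Pads are 20 mm wide; open, the fingers measure 128 mm over their backs; the gripper's body (75 mm by 189 mm) begins 69 mm behind the grasp point.
Start: joints at [-74.313, 26.786, -0.665, 91.828, 0.344, 61.387, -3.226], TCP at [0.203, 0.618, 0.229] pointing down, gripper open.
Joint ranges: [-144.91, 144.91], [-17.63, 115.5], [-89.93, 88.59], [15.96, 139.68], [-74.01, 254.01], [8.47, 105.57], [-167.45, 167.45]. Speed limits (degrees/s): [147.25, 147.25, 180, 180, 180, 180, 180].

INTERFACE

Orientations are given as a 3x3 rotation matrix whose columns are the frame's x, y, z axes.
In Python, from station import state, capture, get_calibration, job_done, cut_out, tip_of gives the robot as it stands.
- The arm moves only by the shell command python3 -m jog 'ROWS' [FORCE]. ROWS is a JSON object of lists of equal length, an entry for each row: "hand": the opening, from 0 (shut) to 1 (fully open); "travel": the shift along the world's x, y, z in cm, a list of three; "twist": the turn about the world's z in degrees. In form: {"hand": [hand, ...], "travel": [[dx, dy, dz], ...], "twist": [twist, ...]}. A call has 1 to 20 rows; each row is the pose to reach, as a shift and turn from the pose commanded when the call began; what a row does not reach only later rows make up. A row lasts 1/8 s, in which the tool goes at most 62.5 mm and 10.7 degrees, less where a joint would pass 70% of its speed; a pose out of reach is approached as far as the arm can. A call with a gripper value outside its range is refused whole. The fingers move at their own pace and stop on an object; FORCE is the grip in N (left out, the last holds). Time passes only in rows, so rows that repeat a pose let the fingers close. It gives the time, the measured TCP pose, the force, the opening and the grip force at its end, in the units of the state.
- state(): the state, without advancing time (a new reading comes with each control period).
- capture(name): name is "scene" or "top"; returns the picture (384x512x3 uint8, blue, green, red); there is no depth.
- get_calibration(name): a dict with "fx", "fy", "cx", "cy" (pixels), "k1" (the pictures are not rectified: a ray, as slopes to the right and down, at radius r is drawn at 1 + k1 r^2 times it, then the intrinsics apply), "extrinsics" (4x4, takes a point from camera to world coordinates). Camera axes: x right, y down, z forward; pixel columns grow to the right and rows downward; lengths in m; the calibration is good to about 2 mm. A picture is of the moment at which its call begins. get_calibration takes no time and is no camera call.
- job_done(): hands the job in; it is judged then, once.
Trained networks look in the newest picture that a camera, given by its name, has taken for a name from the list of things; names that differ only in an ending like _2 or _b are one class to them, and where a whole thing is asked for, a point or a joint stands for the part that bears it (a point fixed in the world has none). Each returns a list of dicts, best first, with "conf" (0 to 1); they miss things now and then, are a little off and sometimes report something else, mostly with a low value. They report only what shows in the picture. A call takes as long as a camera call. They do not tell look-alikes from the thing itself.
- cut_out(query, camera): "region" (384x512 bool, what is visible of it).
- tip_of(query, camera): "centre" ([x, y, z] in m, in world coordinates, good to about 4 mm: a listed point, or the origin of a listed thing).
The state is a dict: "t": time; "qpos": joint angles; "qd": joint speeds; "joint_efforts": joint torques, N m; "ee_pos": TCP position; "orientation": TCP orientation; "force": force on the tool from outside, world axes, zero at the start; "wrist_torque": the same for the moment, N m; "width": finger opening in m; "finger_force": force on a finger pad.
Only numpy, scipy, OpenCV 4.12 (cv2) and the standard library are available. Lean on these libraries where they do the work, as an engineer would, in place of code of your own. Each camera call takes 0.05 s, during which the arm holds its last target. There are 200 camera calls.

## Working session

There is one attempt and no reset: what is moved stays moved. The work goes in short steps, Python scripts to look and compute and a shell command to move; the robot and the scene stay as the last step left them, time stands still between calls to the robot, and variables do not carry over. Pictures are saved under pics/ and viewed, at most 10 in all, crops included, and the job is handed in when it is done.

```bash
ls; mkdir -p pics; python3 - <<'E'
from station import *
import cv2,numpy as np
for c in ("scene","top"):
    im=capture(c); cv2.imwrite(f"pics/{c}0.png",im)
    k=get_calibration(c); print(c,{a:(np.round(b,3).tolist()) for a,b in k.items()})
    for q in ("jig_corner","jig","plaque","plaque_corner","cam_left","cam_left_handle","cam_right","cam_right_handle"):
        print(q,[(round(d["conf"],2),np.round(d["centre"],4).tolist()) for d in tip_of(q,c)][:4])
s=state(); print(s["t"],s["ee_pos"],s["orientation"],s["force"],s["width"])
E
```

```text
pics
scene {'fx': 361.975, 'fy': 361.975, 'cx': 253.904, 'cy': 191.166, 'k1': -0.096, 'extrinsics': [[-0.81, 0.296, -0.505, 1.128], [0.585, 0.445, -0.678, 0.842], [0.024, -0.845, -0.534, 0.695], [0.0, 0.0, 0.0, 1.0]]}
jig_corner [(0.56, [0.6941, 0.2135, 0.0213])]
jig [(0.86, [0.6058, 0.1031, -0.0028])]
plaque [(0.94, [0.5654, -0.235, -0.0013]), (0.71, [0.6534, 0.0783, 0.0147])]
plaque_corner [(0.77, [0.4513, -0.272, 0.0009]), (0.7, [0.6946, 0.1809, 0.0161])]
cam_left [(0.8, [0.5626, 0.1787, 0.0191])]
cam_left_handle [(0.63, [0.4985, 0.1961, 0.0237]), (0.51, [0.6087, 0.1035, 0.0016])]
cam_right [(0.53, [0.5768, 0.0316, 0.0124])]
cam_right_handle [(0.48, [0.5005, 0.0364, 0.0269]), (0.37, [0.4973, 0.1924, 0.026])]
top {'fx': 409.299, 'fy': 409.299, 'cx': 252.295, 'cy': 193.215, 'k1': -0.151, 'extrinsics': [[-0.017, -0.981, 0.194, 0.277], [-1.0, 0.018, 0.006, -0.002], [-0.01, -0.193, -0.981, 1.261], [0.0, 0.0, 0.0, 1.0]]}
jig_corner [(0.59, [0.693, 0.2159, 0.0166]), (0.59, [0.5682, 0.1766, 0.0154])]
jig [(0.64, [0.6083, 0.1013, -0.0016])]
plaque [(0.87, [0.5669, -0.2339, -0.0017]), (0.63, [0.646, 0.0777, 0.0194])]
plaque_corner [(0.74, [0.4529, -0.2684, 0.0009]), (0.73, [0.6955, 0.1839, 0.0176])]
cam_left [(0.82, [0.5651, 0.1762, 0.0147])]
cam_left_handle [(0.51, [0.4934, 0.1954, 0.0314]), (0.46, [0.6336, 0.2525, 0.0143])]
cam_right [(0.62, [0.5746, 0.0297, 0.0192])]
cam_right_handle [(0.7, [0.5045, 0.0346, 0.0278])]
0.9 [0.20252944 0.61764522 0.22860679] [[-9.50224360e-01  3.11566464e-01  5.84713972e-05]
 [ 3.11566466e-01  9.50224361e-01  3.01170274e-05]
 [-4.61774903e-05  4.68356597e-05 -9.99999998e-01]] [-0.66433243  0.19468471 -0.4914565 ] 0.09179499783499145
```

View pics/top0.png

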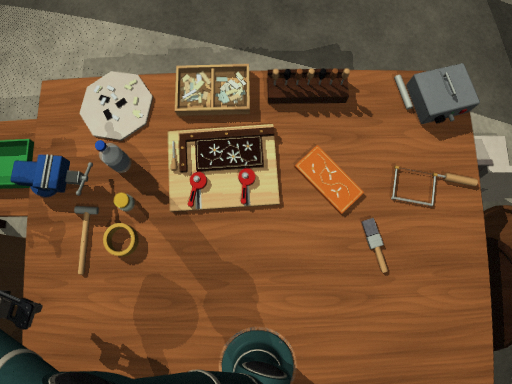

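View pics/scene0.png

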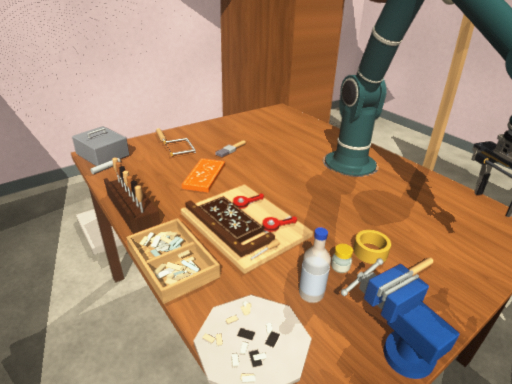

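Candidates for the plaque in the top view are the dark one with pale flowers on the jig at (229,152) and the orange one at (330,180). I choose the dark one. Next I'll fit the jig pose and check it on a close crop.

```bash
cat > h.py <<'E'
from station import *
import cv2,numpy as np
from scipy.optimize import least_squares
def proj(P,c):
    k=get_calibration(c);E=np.linalg.inv(np.array(k["extrinsics"]));p=np.atleast_2d(P)@E[:3,:3].T+E[:3,3]
    s=p[:,:2]/p[:,2:];s=s*(1+k["k1"]*(s**2).sum(1,keepdims=True))
    return s*[k["fx"],k["fy"]]+[k["cx"],k["cy"]]
def W(P,pose):
    x,y,a=pose;P=np.atleast_2d(np.array(P,float));c,s=np.cos(a),np.sin(a)
    return np.c_[x+c*P[:,0]-s*P[:,1],y+s*P[:,0]+c*P[:,1],P[:,2]]
def rect(x0,x1,y0,y1,z):return [[x0,y0,z],[x1,y0,z],[x1,y1,z],[x0,y1,z]]
def draw(im,P,c,o,f,col,close=True):
    q=((proj(P,c)-o+.5)*f).astype(np.int32);cv2.polylines(im,[q],close,col,1,cv2.LINE_AA)
E
cat > fit.py <<'E'
from h import *
import pickle
M={"jig":(0,0),"jig_corner":(.09,.11),"cam_left":(-.0385,.08),"cam_right":(-.0385,-.07)}
A=[];B=[]
for c in ("scene","top"):
    capture(c)
    for q,m in M.items():
        for d in tip_of(q,c)[:1]: A.append((*m,0));B.append(d["centre"][:2])
A=np.array(A);B=np.array(B)
r0=least_squares(lambda p:(W(A,p)[:,:2]-B).ravel(),[.607,.102,.08],loss="soft_l1",f_scale=.004).x
# refine on mask of jig: match rendered base silhouette (top + lower faces) in the two cameras
ms={}
for c in ("scene","top"):
    ms[c]=cut_out("jig",c)[0]["region"]
S=8
def sil(p,c):
    P=np.array(rect(-.13,.13,-.17,.17,0)+rect(-.13,.13,-.17,.17,.018)+rect(.09,.112,-.15,.15,.038))
    h=[cv2.convexHull(((proj(W(P[i:j],p),c)+.5)*S-.5).astype(np.float32)).astype(np.int32) for i,j in((0,8),(4,12))]
    m=np.zeros((384*S,512*S),np.uint8)
    cv2.fillConvexPoly(m,h[0],255)
    return cv2.resize(m,(512,384),interpolation=cv2.INTER_AREA)/255.
for c in ms:
    print(c,"IoU at r0",(np.minimum(sil(r0,c),ms[c]).sum()/np.maximum(sil(r0,c),ms[c]).sum()))
from scipy.optimize import minimize
def best(cs):
    f=lambda p:sum(np.abs(sil(p,c)-ms[c]).sum() for c in cs)
    return minimize(f,r0,method="Nelder-Mead",options=dict(initial_simplex=[r0,r0+[.006,0,0],r0+[0,.006,0],r0+[0,0,.03]],xatol=1e-4,maxiter=80)).x
show=lambda n,p:print(n,np.round(p[:2],4),round(np.degrees(p[2]),2))
show("points",r0)
for c in ("top","scene"): show(c,best([c]))
p=best(["top","scene"]);show("both",p);pickle.dump(p,open("jig.pkl","wb"))
im=capture("top");o=np.array([155,112]);f=6
cr=cv2.resize(im[112:212,155:285],None,fx=f,fy=f,interpolation=cv2.INTER_CUBIC)
draw(cr,W(rect(-.13,.13,-.17,.17,.018),p),"top",o,f,(255,0,0))
draw(cr,W(rect(.09,.112,-.15,.15,.038),p),"top",o,f,(255,255,0))
draw(cr,W(rect(-.01,.09,.11,.132,.038),p),"top",o,f,(255,255,0))
for y,col in((.08,(0,255,0)),(-.07,(0,255,0))):
    for a in(160,170,180):
        a=np.radians(a);draw(cr,W([[-.0385,y,.036],[-.0385+.088*np.cos(a),y+.088*np.sin(a),.036]],p),"top",o,f,col,False)
cv2.imwrite("pics/crop1.png",cr)
E
python3 fit.py
```

```text
scene IoU at r0 0.7171366381091292
top IoU at r0 0.7197539746557611
points [0.6095 0.1006] 3.36
top [0.61   0.1001] 2.77
scene [0.6096 0.098 ] 2.62
both [0.6099 0.0995] 2.63
```

View pics/crop1.png

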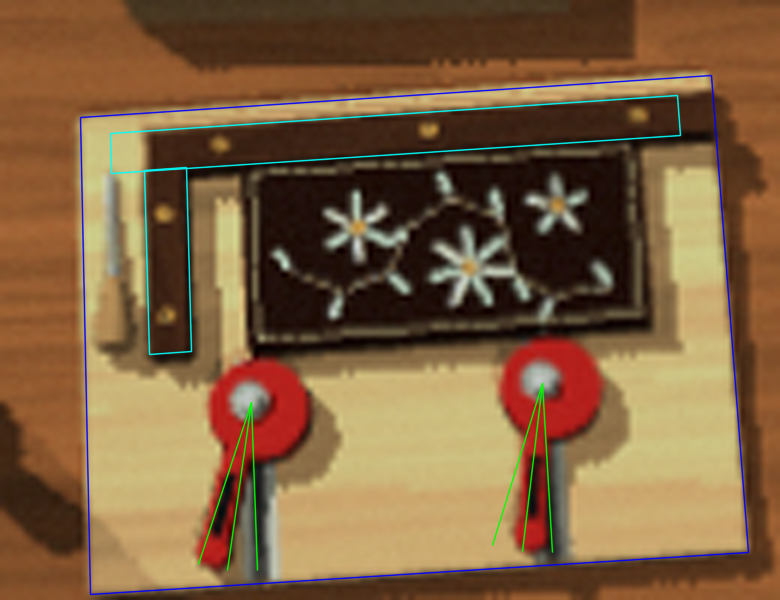

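The crop shows the chosen dark plaque with pale flowers lying on the jig, about 30 mm short of the stop. The fitted base outline and end stop match: jig at (0.610, 0.100), yaw 2.7°. The left handle is at about 163° with its tip at crop (212,560), and the right at about 172° with its tip at (533,545). I'll fly to a point above the plaque's free end with the hand shut.

```bash
python3 -m jog '{"hand":[0,0,0,0,0,0,0,0,0,0,0,0,0,0,0,0,0,0],"travel":[[0,0,4],[5,-7,5],[9,-13,5],[12,-18,5],[15,-23,5],[18,-28,5],[21,-33,5],[24,-37,5],[27,-41,5],[30,-45,5],[33,-49,5],[36,-54,5],[39,-59,5],[42,-64,5],[45.4,-68.4,5],[45.4,-68.4,5],[45.4,-68.4,5],[45.4,-68.4,5]],"twist":[0,-5,-10,-15,-20,-25,-30,-35,-40,-45,-50,-55,-60,-65,-69,-69,-69,-69]}' 20
```

```text
t: 3.8
ee_pos: [0.6562, -0.0643, 0.2787]
orientation: [[-0.052, 0.999, -0.0], [0.999, 0.052, 0.001], [0.001, -0.0, -1.0]]
force: [0.1, 0.7, 0.6]
width: 0.0004
finger_force: 0.0
```

```bash
python3 - <<'E'
from h import *
s=state();print(s["t"],np.round(s["ee_pos"],4),np.round(s["orientation"],3).tolist(),s["width"],np.round(s["force"],2))
im=capture("top");o=np.array([155,92]);f=5
j=[.61,.0998,np.radians(2.7)]
cr=cv2.resize(im[92:212,155:305],None,fx=f,fy=f,interpolation=cv2.INTER_CUBIC)
cv2.imwrite("pics/crop2.png",cr)
e=s["ee_pos"];print(((proj([e,[e[0],e[1],e[2]-.014]],"top")-o)*f).round())
for c in("top","scene"):
  capture(c)
  for q in("plaque_corner","water","cam_left_handle","cam_right_handle"):print(c,q,[(round(d["conf"],2),np.round(d["centre"],3).tolist()) for d in tip_of(q,c)][:3])
E
```

```text
3.8 [ 0.6562 -0.0643  0.2787] [[-0.052, 0.999, -0.0], [0.999, 0.052, 0.001], [0.001, -0.0, -1.0]] 0.0003829407706237052 [0.15 0.71 0.55]
[[615. 146.]
 [614. 156.]]
top plaque_corner [(0.62, [0.452, -0.269, 0.004]), (0.59, [0.695, 0.184, 0.021]), (0.18, [0.498, 0.402, -0.003])]
top water [(0.62, [0.63, 0.43, -0.002])]
top cam_left_handle [(0.81, [0.496, 0.196, 0.029])]
top cam_right_handle [(0.33, [0.628, 0.428, -0.001])]
scene plaque_corner [(0.88, [0.695, 0.184, 0.02]), (0.87, [0.45, -0.272, -0.002])]
scene water [(0.85, [0.631, 0.43, -0.003]), (0.67, [0.635, 0.253, 0.014])]
scene cam_left_handle [(0.8, [0.498, 0.193, 0.027])]
scene cam_right_handle [(0.54, [0.501, 0.033, 0.025])]
```

The water bottle, at (0.63, 0.43), is well clear. I'll descend beside the free end, then push.

```bash
python3 -m jog '{"hand":[0,0,0,0,0,0,0,0],"travel":[[0,0,-5],[0,0,-10],[0,0,-15],[0,0,-19],[0,0,-22],[0,0,-24],[0,0,-24],[0,0,-24]],"twist":[0,0,0,0,0,0,0,0]}'; python3 -m jog '{"hand":[0,0,0,0,0,0,0,0,0,0,0,0],"travel":[[0,0.5,0],[0,1,0],[-0.1,1.5,0],[-0.1,2,0],[-0.1,2.5,0],[-0.1,3,0],[-0.2,3.4,0],[-0.2,3.8,0],[-0.2,4.2,0],[-0.2,4.6,0],[-0.2,5,0],[-0.2,5,0]],"twist":[0,0,0,0,0,0,0,0,0,0,0,0]}'
```

```text
t: 5.35
ee_pos: [0.6575, -0.0666, 0.0398]
orientation: [[-0.05, 0.999, 0.002], [0.999, 0.05, -0.0], [-0.0, 0.002, -1.0]]
force: [-0.6, -0.1, -0.1]
width: 0.0003
finger_force: 0.0
t: 6.85
ee_pos: [0.6546, -0.0154, 0.0386]
orientation: [[-0.05, 0.999, -0.0], [0.999, 0.05, 0.001], [0.001, -0.0, -1.0]]
force: [0.4, -1.7, -0.3]
width: 0.0006
finger_force: 0.3
```

```bash
python3 -m jog '{"hand":[0,0,0],"travel":[[0,0.2,0],[0,0.4,0],[0,0.5,0]],"twist":[0,0,0]}' | grep -E 'pos|^force'; python3 -m jog '{"hand":[0,0],"travel":[[0,0.2,0],[0,0.2,0]],"twist":[0,0]}'| grep -E 'pos|^force';python3 -m jog '{"hand":[0,0],"travel":[[0,0.2,0],[0,0.2,0]],"twist":[0,0]}'| grep -E 'pos|^force'
```

```text
ee_pos: [0.6545, -0.0114, 0.0386]
force: [-0.2, -1.6, -0.1]
ee_pos: [0.6545, -0.009, 0.0386]
force: [-1.0, -1.3, -0.2]
ee_pos: [0.6545, -0.0085, 0.0386]
force: [-0.1, -4.8, -0.1]
```

```bash
python3 -m jog '{"hand":[0,0],"travel":[[0,0.1,0],[0,0.1,0]],"twist":[0,0]}'| grep -E 'pos|^force';python3 -m jog '{"hand":[0,0],"travel":[[0,0.1,0],[0,0.1,0]],"twist":[0,0]}'| grep -E 'pos|^force'; python3 - <<'E'
from h import *
im=capture("scene")
for q in("plaque_corner","jig_corner"):print(q,[(round(d["conf"],2),np.round(d["centre"],3).tolist()) for d in tip_of(q,"scene")][:3])
cv2.imwrite("pics/s3.png",cv2.resize(im[170:280,170:320],None,fx=5,fy=5,interpolation=cv2.INTER_CUBIC))
E
```

```text
ee_pos: [0.6545, -0.0085, 0.0386]
force: [0.1, -6.1, -0.8]
ee_pos: [0.6544, -0.0084, 0.0386]
force: [-0.2, -7.5, -0.4]
plaque_corner [(0.77, [0.694, 0.21, 0.016]), (0.44, [0.355, -0.375, -0.002])]
jig_corner [(0.67, [0.698, 0.214, 0.017]), (0.57, [0.576, 0.031, 0.017]), (0.28, [0.502, 0.192, 0.03])]
```

View pics/s3.png

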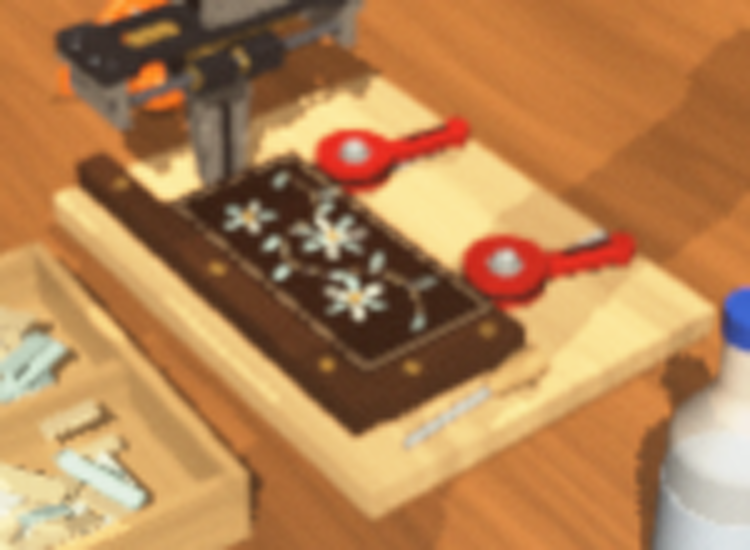

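The plaque's left end now sits against the end stop near (440,340) in the crop, and both levers are still open. The force rose with no further motion, so it is home. I'll back off and go above the left lever.

```bash
python3 -m jog '{"hand":[0,0,0,0,0,0,0,0],"travel":[[0,-1,0],[0,-2,0],[0,-2,4],[0,-2,8],[0,-2,10],[-2,1,10],[-2,1,10],[-2,1,10]],"twist":[0,0,0,0,0,0,0,0]}'; cat > way.py <<'E'
from h import *
import sys
j=[.61,.0998,np.radians(2.7)]
def way(side,angs,off,r=.065):
    p=W([[-.0385,.08 if side=="l" else -.07,0]],j)[0][:2];out=[]
    for a,o in zip(angs,off):
        f=np.radians(a)+j[2];u=np.array([np.cos(f),np.sin(f)]);n=np.array([-u[1],u[0]])
        out.append((p+r*u-o*n,np.degrees(f)-180))
    return out
def rel(side,angs,off,z):
    s=state();e=s["ee_pos"];R=s["orientation"];ty=np.degrees(np.arctan2(R[1,1],R[0,1]))
    print(np.round(e,4),round(ty,1))
    for a,(q,t) in zip(angs,way(side,angs,off)):print(a,np.round((q-e[:2])*100,2),round((z-e[2])*100,2),"tw",round(t-ty,1))
E
python3 -c "
from way import *
rel('l',[163,163,170,180,190,200,210,220,230,235,240,245],[.033]+[.019]*11,.039)"
```

```text
t: 9.38
ee_pos: [0.6345, 0.0045, 0.1382]
orientation: [[-0.05, 0.999, -0.0], [0.999, 0.05, -0.0], [-0.0, -0.0, -1.0]]
force: [0.6, -0.3, 0.2]
width: 0.0004
finger_force: 0.0
[0.6345 0.0045 0.1382] 2.9
163 [-12.16  22.14] -9.92 tw -17.2
163 [-12.5   20.79] -9.92 tw -17.2
170 [-12.88  20.05] -9.92 tw -10.2
180 [-13.25  18.93] -9.92 tw -0.2
190 [-13.43  17.76] -9.92 tw 9.8
200 [-13.4   16.58] -9.92 tw 19.8
210 [-13.17  15.43] -9.92 tw 29.8
220 [-12.74  14.33] -9.92 tw 39.8
230 [-12.12  13.32] -9.92 tw 49.8
235 [-11.75  12.86] -9.92 tw 54.8
240 [-11.34  12.44] -9.92 tw 59.8
245 [-10.9   12.05] -9.92 tw 64.8
```

```bash
python3 -m jog '{"hand":[0,0,0,0,0,0,0,0,0,0],"travel":[[-3,5.5,0],[-6,11,0],[-9,16.5,0],[-12.2,22.4,0],[-12.2,22.4,0],[-12.2,22.4,-4],[-12.2,22.4,-8],[-12.2,22.4,-9.9],[-12.2,22.4,-9.9],[-12.2,22.4,-9.9]],"twist":[-5,-10,-15,-17,-17,-17,-17,-17,-17,-17]}'; python3 - <<'E'
from way import *
rel('l',[163,170,180,190,200,210,220,230,235,240,245],[.019]*11,.039)
im=capture("top");cv2.imwrite("pics/t4.png",cv2.resize(im[112:232,140:290],None,fx=5,fy=5,interpolation=cv2.INTER_CUBIC))
E
```

```text
t: 10.62
ee_pos: [0.5139, 0.2283, 0.0407]
orientation: [[0.246, 0.969, 0.002], [0.969, -0.246, 0.001], [0.001, 0.002, -1.0]]
force: [-0.2, -0.2, 0.4]
width: 0.0004
finger_force: 0.0
[0.5139 0.2283 0.0407] -14.2
163 [-0.44 -1.6 ] -0.17 tw -0.1
170 [-0.82 -2.33] -0.17 tw 6.9
180 [-1.19 -3.45] -0.17 tw 16.9
190 [-1.37 -4.62] -0.17 tw 26.9
200 [-1.34 -5.8 ] -0.17 tw 36.9
210 [-1.11 -6.95] -0.17 tw 46.9
220 [-0.68 -8.05] -0.17 tw 56.9
230 [-0.06 -9.06] -0.17 tw 66.9
235 [ 0.31 -9.52] -0.17 tw 71.9
240 [ 0.72 -9.95] -0.17 tw 76.9
245 [  1.17 -10.34] -0.17 tw 81.9
```

View pics/t4.png

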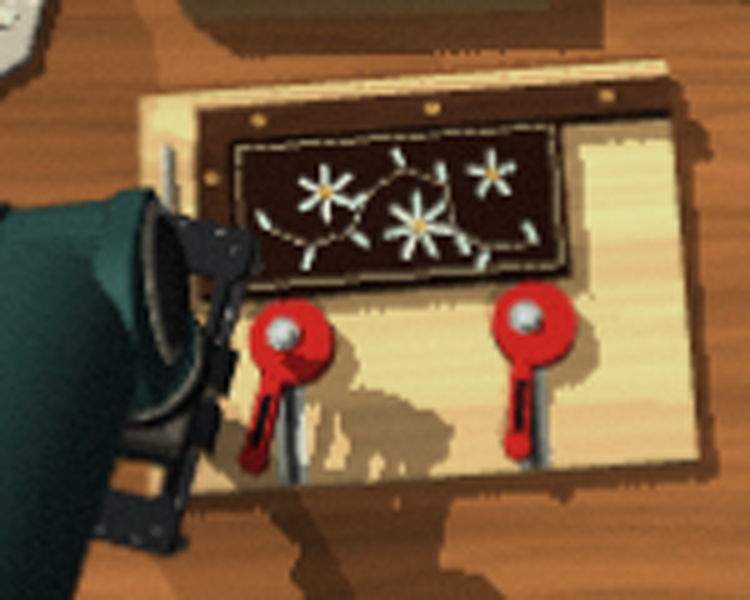

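The hand stands left of the left handle, whose end is at (255,455). The plaque is flush at the stop. Now I'll sweep the lever round.

```bash
python3 -m jog '{"hand":[0,0,0,0,0,0,0,0,0,0,0,0,0,0,0,0],"travel":[[-0.2,-0.8,0],[-0.4,-1.6,0],[-0.6,-2,0],[-0.8,-2.3,0],[-1,-2.9,0],[-1.2,-3.5,0],[-1.3,-4,0],[-1.4,-4.6,0],[-1.4,-5.2,0],[-1.3,-5.8,0],[-1.2,-6.4,0],[-1.1,-7,0],[-0.9,-7.5,0],[-0.7,-8,0],[-0.3,-8.6,0],[-0.3,-8.6,0]],"twist":[0,0,3,7,12,17,22,27,32,37,42,47,52,57,62,62]}'; python3 - <<'E'
from way import *
rel('l',[225,230,235,238,240,242,245],[.019]*7,.039)
E
```

```text
t: 12.68
ee_pos: [0.5096, 0.1419, 0.04]
orientation: [[-0.74, 0.673, 0.0], [0.673, 0.74, 0.0], [-0.0, 0.001, -1.0]]
force: [0.3, -0.1, -0.7]
width: 0.0004
finger_force: 0.0
[0.5096 0.1419 0.04  ] 47.7
225 [0.03 0.07] -0.1 tw -0.0
230 [ 0.36 -0.42] -0.1 tw 5.0
235 [ 0.74 -0.88] -0.1 tw 10.0
238 [ 0.98 -1.14] -0.1 tw 13.0
240 [ 1.14 -1.31] -0.1 tw 15.0
242 [ 1.32 -1.47] -0.1 tw 17.0
245 [ 1.59 -1.7 ] -0.1 tw 20.0
```

```bash
python3 -m jog '{"hand":[0,0,0],"travel":[[0.2,-0.2,0],[0.4,-0.4,0],[0.4,-0.4,0]],"twist":[2,5,5]}'|grep -E "pos|^force"; python3 -m jog '{"hand":[0,0,0],"travel":[[0.2,-0.2,0],[0.4,-0.5,0],[0.4,-0.5,0]],"twist":[2,5,5]}'|grep -E "pos|^force"; python3 -m jog '{"hand":[0,0,0],"travel":[[0.1,-0.1,0],[0.2,-0.3,0],[0.2,-0.3,0]],"twist":[1,3,3]}'|grep -E "pos|^force"
```

```text
ee_pos: [0.5127, 0.1385, 0.0394]
force: [-1.9, 0.4, 0.0]
ee_pos: [0.5166, 0.1342, 0.0393]
force: [-3.7, 1.6, 0.5]
ee_pos: [0.5177, 0.1324, 0.0392]
force: [-6.0, 4.7, 1.1]
```

```bash
python3 -m jog '{"hand":[0,0,0],"travel":[[0.1,-0.1,0],[0.2,-0.2,0],[0.2,-0.2,0]],"twist":[1,2,2]}'|grep -E "pos|^force"; python3 -m jog '{"hand":[0,0,0],"travel":[[0.1,-0.1,0],[0.2,-0.2,0],[0.2,-0.2,0]],"twist":[1,2,2]}'|grep -E "pos|^force"; python3 -c "
from way import *
rel('l',[234,236,238,240,242,245],[.019]*6,.039)"
```

```text
ee_pos: [0.5185, 0.1312, 0.039]
force: [-8.0, 7.1, 2.3]
ee_pos: [0.5194, 0.13, 0.0388]
force: [-10.0, 8.5, 2.6]
[0.5194 0.13   0.0388] 65.0
234 [-0.32  0.4 ] 0.02 tw -8.3
236 [-0.17  0.23] 0.02 tw -6.3
238 [-0.    0.06] 0.02 tw -4.3
240 [ 0.17 -0.11] 0.02 tw -2.3
242 [ 0.34 -0.27] 0.02 tw -0.3
245 [ 0.61 -0.5 ] 0.02 tw 2.7
```

Left lever is at about 238.5° with 13 N of resistance, so it is tight. I'll back off, rise and plan the right lever.

```bash
python3 -m jog '{"hand":[0,0,0,0,0,0],"travel":[[-1.2,0.7,0],[-2.4,1.4,0],[-2.4,1.4,3],[-2.4,1.4,7],[-2.4,1.4,8],[-2.4,1.4,8]],"twist":[0,0,0,0,0,0]}'|grep -E "^t|pos|^force"; python3 - <<'E'
from way import *
im=capture("top");cv2.imwrite("pics/t5.png",cv2.resize(im[112:232,140:290],None,fx=5,fy=5,interpolation=cv2.INTER_CUBIC))
rel('r',[172,172,180,190,200,210,220,225],[.034]+[.019]*7,.039)
for q in ("cam_left_handle","cam_right_handle"):print(q,[(round(d["conf"],2),np.round(d["centre"],3).tolist()) for d in tip_of(q,"top")][:3])
E
```

```text
t: 15.3
ee_pos: [0.4999, 0.1406, 0.12]
force: [0.4, -0.4, -0.3]
[0.4992 0.1404 0.1191] 64.8
172 [ 1.4  -7.25] -8.01 tw -70.1
172 [ 1.27 -8.75] -8.01 tw -70.1
180 [ 0.98 -9.65] -8.01 tw -62.1
190 [  0.8  -10.81] -8.01 tw -52.1
200 [  0.83 -11.99] -8.01 tw -42.1
210 [  1.07 -13.15] -8.01 tw -32.1
220 [  1.5  -14.25] -8.01 tw -22.1
225 [  1.78 -14.77] -8.01 tw -17.1
cam_left_handle [(0.36, [0.527, 0.115, 0.033]), (0.2, [0.576, 0.029, 0.018])]
cam_right_handle [(0.8, [0.502, 0.034, 0.026])]
```

View pics/t5.png

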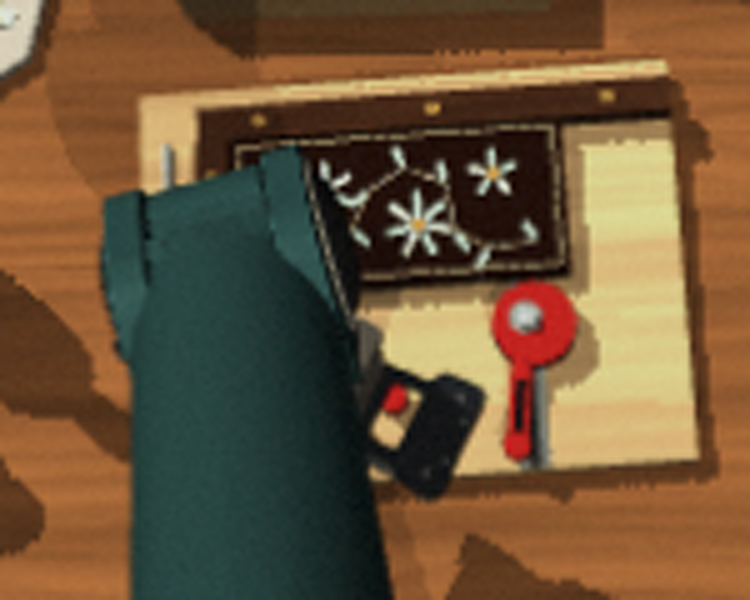

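The hand hides the left disc, but the closed left handle's end shows at (395,400). The right lever is still open at (517,445). Moving to the right lever.

```bash
python3 -m jog '{"hand":[0,0,0,0,0,0,0,0,0,0,0,0,0,0],"travel":[[0,-1,0],[0,-2,0],[0.5,-3,0],[0.8,-4,0],[1,-5,0],[1.2,-6,0],[1.4,-7,0],[1.4,-7.2,0],[1.4,-7.2,0],[1.4,-7.2,-4],[1.4,-7.2,-7],[1.4,-7.2,-8],[1.4,-7.2,-8],[1.4,-7.2,-8]],"twist":[-10,-20,-30,-40,-50,-60,-70,-70,-70,-70,-70,-70,-70,-70]}'|grep -E "^t|pos|^force"; python3 - <<'E'
from way import *
rel('r',[172,180,190,200,210,220,225,230,235,240],[.019]*10,.039)
E
```

```text
t: 17.2
ee_pos: [0.5143, 0.0688, 0.0405]
force: [0.4, 0.3, 0.1]
[0.5143 0.0688 0.0405] -5.1
172 [-0.25 -1.58] -0.15 tw -0.2
180 [-0.53 -2.48] -0.15 tw 7.8
190 [-0.71 -3.65] -0.15 tw 17.8
200 [-0.68 -4.83] -0.15 tw 27.8
210 [-0.44 -5.99] -0.15 tw 37.8
220 [-0.01 -7.09] -0.15 tw 47.8
225 [ 0.27 -7.6 ] -0.15 tw 52.8
230 [ 0.6  -8.09] -0.15 tw 57.8
235 [ 0.97 -8.55] -0.15 tw 62.8
240 [ 1.38 -8.98] -0.15 tw 67.8
```

```bash
python3 -m jog '{"hand":[0,0,0,0,0,0,0,0,0,0,0,0,0,0,0,0],"travel":[[-0.1,-0.8,0],[-0.2,-1.5,0],[-0.4,-2,0],[-0.5,-2.5,0],[-0.6,-3.1,0],[-0.7,-3.7,0],[-0.7,-4.3,0],[-0.7,-4.8,0],[-0.6,-5.4,0],[-0.4,-6,0],[-0.2,-6.5,0],[0,-7.1,0],[0.3,-7.6,0],[0.4,-7.9,0],[0.6,-8.1,0],[0.6,-8.1,0]],"twist":[0,0,4,8,13,18,23,28,33,38,43,48,53,55,58,58]}'|grep -E "^t|pos|^force"; python3 -m jog '{"hand":[0,0,0],"travel":[[0.2,-0.2,0],[0.4,-0.5,0],[0.4,-0.5,0]],"twist":[2,5,5]}'|grep -E "pos|^force";  python3 -m jog '{"hand":[0,0,0],"travel":[[0.1,-0.1,0],[0.2,-0.3,0],[0.2,-0.3,0]],"twist":[1,3,3]}'|grep -E "pos|^force"; python3 -c "
from way import *
rel('r',[232,234,236,238,240,242,245],[.019]*7,.039)"
```

```text
t: 19.2
ee_pos: [0.5193, -0.0129, 0.0397]
force: [-0.8, -1.2, 0.1]
ee_pos: [0.5228, -0.0171, 0.0394]
force: [-3.8, 1.6, 1.9]
ee_pos: [0.5239, -0.0189, 0.0392]
force: [-5.3, 5.4, 2.2]
[ 0.5239 -0.0189  0.0392] 60.9
232 [-0.21  0.49] -0.02 tw -6.2
234 [-0.06  0.31] -0.02 tw -4.2
236 [0.1  0.13] -0.02 tw -2.2
238 [ 0.26 -0.04] -0.02 tw -0.2
240 [ 0.43 -0.2 ] -0.02 tw 1.8
242 [ 0.6  -0.36] -0.02 tw 3.8
245 [ 0.87 -0.59] -0.02 tw 6.8
```

```bash
python3 -m jog '{"hand":[0,0,0],"travel":[[0.1,-0.1,0],[0.2,-0.2,0],[0.2,-0.2,0]],"twist":[1,2,2]}'|grep -E "pos|^force"; python3 -m jog '{"hand":[0,0,0],"travel":[[0.1,-0.1,0],[0.3,-0.2,0],[0.3,-0.2,0]],"twist":[1,2,2]}'|grep -E "pos|^force"; python3 -m jog '{"hand":[0,0,0],"travel":[[0.1,-0.1,0],[0.2,-0.1,0],[0.2,-0.1,0]],"twist":[1,2,2]}'|grep -E "^t|pos|^force"; python3 -c "
from way import *
rel('r',[236,238,240,242,245],[.019]*5,.039)"
```

```text
ee_pos: [0.5246, -0.02, 0.039]
force: [-7.8, 6.4, 4.4]
ee_pos: [0.5265, -0.0219, 0.0388]
force: [-10.1, 6.7, 7.2]
t: 21.08
ee_pos: [0.5265, -0.0224, 0.0385]
force: [-14.3, 8.3, 9.1]
[ 0.5265 -0.0224  0.0385] 66.9
236 [-0.17  0.48] 0.05 tw -8.2
238 [-0.01  0.31] 0.05 tw -6.2
240 [0.16 0.14] 0.05 tw -4.2
242 [ 0.34 -0.02] 0.05 tw -2.2
245 [ 0.61 -0.25] 0.05 tw 0.8
```

```bash
python3 -m jog '{"hand":[0,0,0,0,0,0,0,0],"travel":[[-1.2,0.7,0],[-2.4,1.4,0],[-2.4,1.4,3],[-2.4,1.4,8],[-2.4,1.4,13],[-2.4,1.4,18],[-6,-4,18],[-6,-4,18]],"twist":[0,0,0,0,0,0,0,0]}'|grep -E "^t|pos|^force"; python3 - <<'E'
from way import *
im=capture("scene");cv2.imwrite("pics/s6.png",cv2.resize(im[170:280,170:320],None,fx=5,fy=5,interpolation=cv2.INTER_CUBIC))
for q in ("cam_left_handle","cam_right_handle","plaque_corner"):print(q,[(round(d["conf"],2),np.round(d["centre"],3).tolist()) for d in tip_of(q,"scene")][:2])
rel('l',[230,235,238,240,242,245],[.034,.019,.019,.019,.019,.019],.039)
E
```

```text
t: 22.08
ee_pos: [0.4711, -0.069, 0.2205]
force: [-0.0, -0.2, 0.1]
cam_left_handle [(0.6, [0.528, 0.114, 0.025])]
cam_right_handle [(0.57, [0.538, -0.036, 0.028])]
plaque_corner [(0.92, [0.451, -0.275, -0.002]), (0.55, [0.564, 0.176, 0.019])]
[ 0.4731 -0.0645  0.2195] 66.9
230 [ 2.83 21.13] -18.05 tw -14.2
235 [ 4.39 19.76] -18.05 tw -9.2
238 [ 4.63 19.5 ] -18.05 tw -6.2
240 [ 4.8  19.34] -18.05 tw -4.2
242 [ 4.98 19.18] -18.05 tw -2.2
245 [ 5.25 18.95] -18.05 tw 0.8
```

View pics/s6.png

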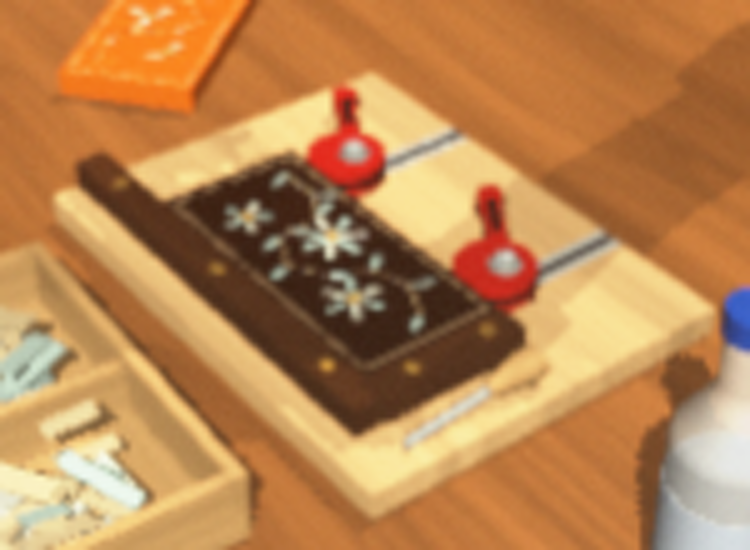

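Both levers are closed, with handle ends at (345,95) and (490,195), and the plaque is square in its corner. I'll recheck the left lever, since tightening the right one may have eased it.

```bash
python3 -m jog '{"hand":[0,0,0,0,0,0,0,0,0,0,0],"travel":[[0.7,5,0],[1.4,10,0],[2,16,0],[2.7,21.2,0],[2.7,21.2,0],[2.7,21.2,-6],[2.7,21.2,-12],[2.7,21.2,-16],[2.7,21.2,-18],[2.7,21.2,-18],[2.7,21.2,-18]],"twist":[-2,-4,-6,-8,-8,-8,-8,-8,-8,-8,-8]}'|grep -E "^t|pos|^force"; python3 -c "
from way import *
rel('l',[238,238,240,242,245],[.024]+[.019]*4,.039)"
```

```text
t: 23.65
ee_pos: [0.5001, 0.1468, 0.0402]
force: [-0.4, 1.0, 0.2]
[0.5001 0.1468 0.0402] 58.9
238 [ 1.49 -1.38] -0.12 tw 1.8
238 [ 1.93 -1.62] -0.12 tw 1.8
240 [ 2.1  -1.79] -0.12 tw 3.8
242 [ 2.27 -1.95] -0.12 tw 5.8
245 [ 2.54 -2.18] -0.12 tw 8.8
```

```bash
python3 -m jog '{"hand":[0,0,0,0,0],"travel":[[0.5,-0.5,0],[1,-1,0],[1.5,-1.4,0],[1.9,-1.6,0],[1.9,-1.6,0]],"twist":[1,2,2,3,3]}'|grep -E "pos|^force"; python3 -m jog '{"hand":[0,0,0],"travel":[[0.1,-0.1,0],[0.2,-0.2,0],[0.2,-0.2,0]],"twist":[0,2,2]}'|grep -E "pos|^force"; python3 -m jog '{"hand":[0,0,0],"travel":[[0.1,-0.1,0],[0.2,-0.2,0],[0.2,-0.2,0]],"twist":[1,2,2]}'|grep -E "^t|pos|^force"; python3 -c "
from way import *
rel('l',[238,240,242,245],[.019]*4,.039)"
```

```text
ee_pos: [0.5173, 0.1308, 0.0394]
force: [-4.7, 1.0, 2.2]
ee_pos: [0.5174, 0.1301, 0.0391]
force: [-8.6, 3.0, 4.5]
t: 25.02
ee_pos: [0.5183, 0.1289, 0.039]
force: [-11.4, 5.5, 6.4]
[0.5183 0.1289 0.039 ] 66.0
238 [0.11 0.16] 0.0 tw -5.3
240 [ 0.28 -0.01] 0.0 tw -3.3
242 [ 0.45 -0.17] 0.0 tw -1.3
245 [ 0.73 -0.4 ] 0.0 tw 1.7
```

```bash
python3 -m jog '{"hand":[0,0,0],"travel":[[0.1,-0.1,0],[0.3,-0.2,0],[0.3,-0.2,0]],"twist":[0,1,1]}'|grep -E "pos|^force"; python3 -m jog '{"hand":[0,0,0],"travel":[[0.1,-0.1,0],[0.2,-0.1,0],[0.2,-0.1,0]],"twist":[0,0,0]}'|grep -E "pos|^force"; python3 -m jog '{"hand":[0,0,0,0,0,0,0,0],"travel":[[-1.2,0.7,0],[-2.4,1.4,0],[-2.4,1.4,3],[-2.4,1.4,8],[-2.4,1.4,13],[-2.4,1.4,18],[-6,-12,18],[-6,-12,18]],"twist":[0,0,0,0,0,0,0,0]}'|grep -E "^t|pos|^force"; python3 - <<'E'
from way import *
im=capture("scene");cv2.imwrite("pics/s7.png",cv2.resize(im[170:280,170:320],None,fx=5,fy=5,interpolation=cv2.INTER_CUBIC))
for q in ("cam_left_handle","cam_right_handle","plaque_corner"):print(q,[(round(d["conf"],2),np.round(d["centre"],3).tolist()) for d in tip_of(q,"scene")][:2])
E
```

```text
ee_pos: [0.5199, 0.1275, 0.0388]
force: [-13.1, 7.1, 8.2]
ee_pos: [0.5203, 0.1272, 0.0386]
force: [-16.7, 7.8, 10.7]
t: 26.78
ee_pos: [0.4714, 0.0156, 0.2206]
force: [0.8, -1.8, 0.3]
cam_left_handle [(0.78, [0.536, 0.113, 0.024]), (0.75, [0.631, 0.429, 0.0])]
cam_right_handle [(0.6, [0.538, -0.034, 0.026])]
plaque_corner [(0.88, [0.453, -0.272, -0.004]), (0.65, [0.695, 0.211, 0.017])]
```

View pics/s7.png

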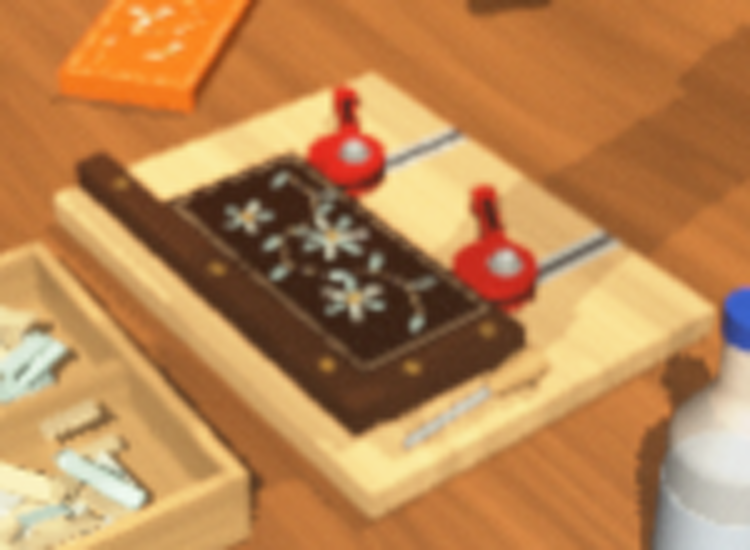

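The plaque is flush in the corner, and both handles have held their closed angle, with ends at (345,95) and (487,195). The arm is clear, so I'll hand in.

```bash
python3 -m jog '{"hand":[0,0],"travel":[[0,0,0],[0,0,0]],"twist":[0,0]}'|grep -E "^t|^force"; python3 -c "
from station import job_done
print(job_done())"
```

```text
t: 27.22
force: [-0.5, 0.0, -0.1]
the job is handed in; nothing more can be done
None
```

I slid the plaque home against the end stop, closed both cam levers to about 240° (tight starts at 236°), and handed the job in at 27 s; no verdict came back, and each cam's force on the plaque wasn't measured directly, only 17–18 N of resistance at each handle.

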